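# Set the polishing spindle to third speed and start it

## Task

Get the polishing spindle ready for the next piece at third speed: with the fingertips push its speed lever out of neutral and along the slot, counting the clicks, and leave it seated in the third notch, never letting it run on over into the fourth. Then press the flat start button on the switch box and let it come up again. Only push and press, taking nothing between the fingers, and leave the mushroom-headed stop button and the things lying about alone.

Things in the scene. Friction and masses are not known exactly. Their poses are not given: they have to be found in the camera images.
- machine: Bench polishing spindle, bolted down: green geared headstock 130 (x) by 220 (y) by 168 mm high. Light felt wheel 156 mm across on the shaft at the -y end (y -166 to -192 mm, top 183 mm above the bench). Origin on the bench under the middle of the headstock, z up; +x points away from the robot at yaw 0. The speed lever stands in a straight slot along the machine's y at x = 0 on top.
- guard_top (a point): Top centre (x 100, y 134 mm in the machine's frame) of the machine's grey belt guard, 330 (x) by 46 (y) mm, 200 mm high, at the headstock's +y end. Next to it, behind the headstock, lies the blue motor (machine x 125 to 250 mm, 191 mm high).
- notch3 (a point): Point on the cover plate (168 mm above the bench) where the lever's axis stands when in the third notch: machine x 0, y 8 mm. On the far side of the slot (machine x 15 to 35 mm) runs a steel index rail with six cross pins, top 176.4 mm above the bench; the notches are the gaps between pins. On the near side five engraved lines mark the five notches.
- lever (a joint): Travel of the speed lever, m, growing towards the machine's +y (felt wheel to belt guard). 0 to 0.012 is neutral, where it starts, sliding loosely. Notches at 0.030, 0.048, 0.066 (third), 0.084, 0.102, crests halfway, the first at 0.021. Leaving neutral or a notch takes up to 11 N, dying away at the crest; pushed 2 mm past the crest the lever snaps by itself into the next notch (click) and stays.
- lever_knob (a point): Centre of the black ball knob on the lever, 28 mm across, 246 mm above the bench. The upright steel stem below is 11 mm thick, clear from 178 to 229 mm above the bench but on the machine's +x side, where the spring plunger's barrel (16 mm thick, axis 25 mm away, 189 to 207 mm above the bench) rides along. At joint value q it is at machine x 0, y q - 0.058 m. It slides without tilting.
- station: Grey start/stop switch box, fixed on the bench, 90 (x) by 160 (y) by 72 mm high. Origin on the bench under its middle. Two grey buttons on its top, pressed straight down: start at y = +37 mm, stop at y = -37 mm.
- start_top (a point): Centre of the top of the start button: flat, round, 30 mm across, standing 10 mm out of an aluminium collar 46 mm across, its top 94 mm above the bench.
- start (a joint): Travel of the start button, m: 0 is up, 0.006 fully down (5 N; 1.5 N to begin). It springs up again.
- stop_top (a point): Top of the stop button, a domed mushroom head 42 mm across, its top 109 mm above the bench.
- stop (a joint): Travel of the stop button, m: 0 is up, 0.006 fully down.
- tumbler: Loose drinking glass, 68 mm across, 95 mm high, standing on the bench; origin at the centre of its underside.
- compound_bar: Loose reddish bar of polishing compound, 45 by 110 by 35 mm high; origin at the centre of its underside.
- spanner: Loose steel spanner 170 mm long lying flat on the bench.
- spare_wheel: Loose spare felt wheel lying flat, 116 mm across, 24 mm thick; origin at the centre of its underside.
Not all that is in view belongs to the job. What is meant by the station is not blue or red, and is the larger of those in its own colour.

How it is judged:
By the outcome, as a careful person would: the job done as asked, in the order asked, and still so for the second after the job is handed in, with the robot touching nothing.
It also fails if it takes over 64 s, if anything falls off the work surface, if the arm or the gripper's body presses on something with over 40 N, if the wrist force passes 120 N, or if a joint passes its speed limit or range.

## Robot

A 7-joint arm with a two-finger parallel gripper is mounted at the origin on the work surface. World frame = base frame: x ahead of the robot, y to its left, z up, the work surface at z = 0. Lengths are in m, angles in rad, forces in N, time in s.
With the tool pointing down it reaches from about 0.35 to 0.9 m from the base axis. Payload 8.1 kg.
Tool frame: the origin (TCP) lies midway between the tips of the shut fingers; the grasp point (between the pads) lies arm.grip_point_offset behind it (arm.grip_point_offset is the distance from the TCP to the grasp point, in m); y points along the fingers, z is the direction in which the jaws open and shut, and the axes are right-handed (so a half turn about y gives the same grasp; the last joint's range is limited). The gripper opens to 92 mm and grips with 3 to 60 N. Pads are 19 mm wide; open, the fingers measure 130 mm over their backs; the gripper's body (75 mm by 190 mm) begins 47 mm behind the grasp point.
Start: joints at [-1.434, 0.434, 0.025, 1.573, -0.012, 1.134, -0.075], TCP at [0.148, 0.607, 0.227] pointing down, gripper open.
Joint ranges: [-2.62, 2.62], [-0.44, 2.09], [-1.27, 1.32], [0.08, 2.57], [-1.32, 4.46], [0.12, 2], [-2.74, 2.74]. Speed limits (rad/s): [2.22, 2.22, 3.01, 3.01, 3.14, 3.14, 3.14].

## Interface

Orientations are given as a rotation vector (axis times angle).
In Python, from cell import arm, get_image, camera_info gives the robot as it stands.
- The arm moves only by the tool carry_out, never from a script. Its argument "steps" is one flat list of numbers, 5 for each row, row after row: the opening, from 0 (shut) to 1 (fully open), then the shift along the world's x, y, z in units of 0.1 m (1.0 is 0.1 m), then the turn about the world's z in units of 45 degrees (1.0 is 45 degrees). In form: [hand, dx, dy, dz, spin, hand, dx, dy, dz, spin, ...]. A call has 1 to 12 rows; each row is the pose to reach, as a shift and turn from the pose commanded when the call began; what a row does not reach only later rows make up. A row lasts 1/10 s, in which the tool goes at most 50 mm and 8.59 degrees, less where a joint would pass 70% of its speed; a pose out of reach is approached as far as the arm can. A call with a number of a shift or a turn outside -1 to 1 is refused whole. A call with a gripper value outside its range is refused whole. The fingers move at their own pace and stop on an object; "grip_force" is the grip in N (left out, the last holds). Time passes only in rows, so rows that repeat a pose let the fingers close. It gives the time, the measured TCP pose, the force and the opening at its end, in the units of the state.
- arm.observe(): the state, without advancing time (a new reading comes with each control period).
- get_image(name): name is "scene" or "top"; returns (picture, depth): 420x560x3 uint8, red, green, blue; 420x560 float32, m along the optical axis (not along the pixel's ray), 0 where there is no reading.
- camera_info(name): a dict with "fovy" (degrees; the focal length in pixels is half the picture's height over the tangent of half this angle, whatever the lens; pixels are square), "cx", "cy" (the principal point, pixels), "R" (3x3) and "t" (3): a world point X has camera coordinates R X + t. Camera axes: x right, y down, z forward; pixel columns grow to the right and rows downward; lengths in m; the calibration is good to about 2 mm. A picture is of the moment at which its call begins. camera_info takes no time and is no camera call.
- arm.sign_off(): hands the job in, once; it reports no verdict.
The state is a dict: "clock": time; "joints": joint angles; "dq": joint speeds; "joint_efforts": joint torques, N m; "position": TCP position; "ee_rot": TCP orientation; "force": force on the tool from outside, world axes, zero at the start; "ft_torque": the same for the moment, N m; "width": opening from 0.0 (shut) to 1.0 (fully open).
Only numpy, scipy, OpenCV 4.12 (cv2) and the standard library are available. Lean on these libraries where they do the work, as an engineer would, in place of code of your own. Each camera call takes 0.05 s, during which the arm holds its last target. There are 200 camera calls.

## Working session

There is one attempt and no reset: what is moved stays moved. The work goes in short steps, Python scripts to look and compute and a tool call to move; the robot and the scene stay as the last step left them, time stands still between calls to the robot, and variables do not carry over. Pictures are saved under pics/ and viewed, about 8 in all and at most 12, crops included, and the job is handed in when it is done.

Besides the shell and the picture viewer there is one more tool, called after "Call:" by a JSON object that holds its "fn" and its "kwargs". carry_out: Moves the arm, as the interface text tells. Shifts and turns lie within -1 to 1; 1 stands for 0.1 m of shift or 45 degrees of turn. Its arguments: {"type":"object","properties":{"steps":{"type":"array","items":{"type":"number"}},"grip_force":{"type":"number"}},"required":["steps"]}

```bash
mkdir -p pics; cat > h.py <<'E'
import numpy as np,cv2
from cell import arm,get_image,camera_info
def cam(n):
    c=camera_info(n);f=210/np.tan(np.radians(c["fovy"])/2);return f,c["cx"],c["cy"],np.array(c["R"]),np.array(c["t"])
def ray(n,u,v,z):
    f,cx,cy,R,t=cam(n);d=R.T@np.array([(u-cx)/f,(v-cy)/f,1]);o=-R.T@t
    return o+d*(z-o[2])/d[2]
def cloud(n,dep):
    f,cx,cy,R,t=cam(n);v,u=np.mgrid[:420,:560];P=np.stack([(u-cx)/f*dep,(v-cy)/f*dep,dep],-1)
    return (P-t)@R
def proj(n,X):
    f,cx,cy,R,t=cam(n);p=R@np.array(X)+t;return f*p[0]/p[2]+cx,f*p[1]/p[2]+cy
E
python3 - <<'E'
from h import *
for n in("top","scene"):
    im,d=get_image(n);np.savez(n,im=im,d=d);cv2.imwrite(f"pics/{n}0.png",im[...,::-1]);print(n,cam(n))
s=arm.observe();print(s,arm.grip_point_offset)
E
```

```text
top (np.float64(463.4278601997617), 276.40871621181674, 215.50905930378005, array([[-0.00989258, -0.99988859,  0.01117825],
       [-0.99600631,  0.00886096, -0.08884207],
       [ 0.08873312, -0.01201249, -0.995983  ]]), array([0.03236909, 0.53472701, 1.43431955]))
scene (np.float64(517.7822805797883), 275.0034877972568, 214.00110974712456, array([[ 0.84361575,  0.53688726,  0.00803398],
       [ 0.34270575, -0.52685759, -0.77780065],
       [-0.4133585 ,  0.65891816, -0.62845971]]), array([-0.45742673, -0.03688789,  1.75614664]))
{'clock': 0.1, 'joints': array([-1.43359388,  0.4351179 ,  0.024993  ,  1.57396457, -0.01162234,
        1.1339978 , -0.07509728]), 'dq': array([-0.00095501, -0.00057406, -0.00036137, -0.00212639,  0.00064028,
        0.00040545, -0.00096089]), 'joint_efforts': array([ 3.28752976e-03, -6.69126463e+01,  9.88246724e-01, -3.15145254e+01,
       -6.04552729e-02,  3.73573322e-02,  5.81107020e-05]), 'position': array([0.14839415, 0.60668003, 0.22606173]), 'ee_rot': array([-1.56392164,  0.18840651, -0.18832689]), 'force': array([-0.38556191,  0.06232553, -0.49358004]), 'ft_torque': array([-0.0061196 , -0.03053163, -0.02034639]), 'width': 1.000409405320645} 0.0188
```

View pics/top0.png

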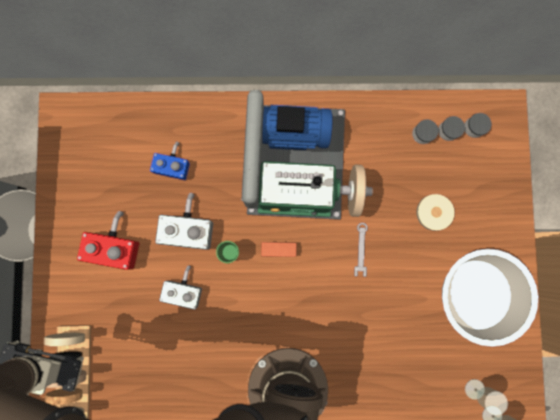

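View pics/scene0.png

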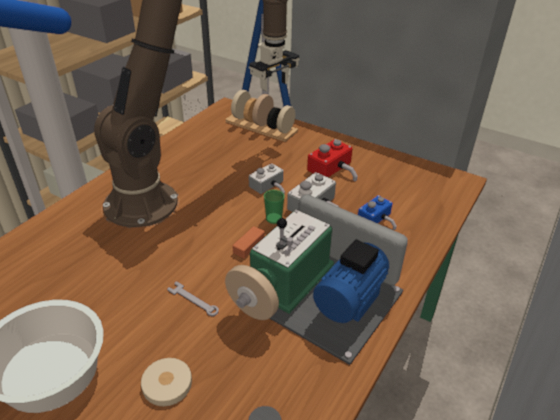

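The top view shows the machine at about (297,190): lever knob (317,181), guard (253,150), felt wheel (360,190). There are four switch boxes: large grey (184,232), small grey (180,294), red (108,250) and blue (170,165). The larger grey one at (184,232) fits the station. I'll confirm it in a crop while measuring.

```bash
python3 - <<'E'
from h import *
z=np.load("top.npz");im,d=z["im"],z["d"]
a=cv2.resize(im[190:275,140:225],(500,500),interpolation=cv2.INTER_CUBIC);b=cv2.resize(im[150:222,240:340],(694,500),interpolation=cv2.INTER_CUBIC)[:, :]
c=np.hstack([cv2.resize(a,(340,340)),cv2.resize(b,(460,331+9))]);cv2.imwrite("pics/crop1.png",c[...,::-1])
P=cloud("top",d)
def rect(mask,name):
    pts=P[mask][:,:2].astype(np.float32);print(name,mask.sum(),cv2.minAreaRect(pts*1000),np.median(P[mask],0).round(4))
v,u=np.mgrid[:420,:560]
def win(u0,u1,v0,v1):return (u>=u0)&(u<u1)&(v>=v0)&(v<v1)
Z=P[...,2]
rect(win(140,225,200,265)&(abs(Z-.072)<.006),"station top")
w=win(140,225,200,265)&(Z>.083)
n,l,s,ce=cv2.connectedComponentsWithStats(w.astype(np.uint8))
for i in range(1,n):
    if s[i,4]>5:print(s[i],ce[i],np.median(P[l==i],0).round(4),Z[l==i].max(),ray("top",*ce[i],Z[l==i].max()))
rect(win(255,345,160,215)&(abs(Z-.168)<.004),"cover")
rect(win(235,262,90,215)&(abs(Z-.2)<.012),"guard")
w=win(300,335,165,200)&(Z>.225);rect(w,"knob");print(w.sum(),Z[w].max(),u[w].mean(),v[w].mean(),ray("top",u[w].mean(),v[w].mean(),.246))
s=np.load("scene.npz")
Q=cloud("scene",s["d"]);w=(Q[...,2]>.2)&(Q[...,2]<.27)&win(265,300,210,260)
m=w&(s["im"].max(-1)<60);print("scene knob",m.sum(),u[m].mean(),v[m].mean(),ray("scene",u[m].mean(),v[m].mean(),.246),Q[m].mean(0))
E
```

```text
station top 1096 ((477.1943664550781, 283.91607666015625), (223.0559844970703, 105.35449981689453), 75.11988067626953) [0.4826 0.3108 0.0718]
[162 223  16  15 141] [169.39716312 229.75886525] [0.4884 0.3472 0.0901] 1.4757023133632783 [0.40564004 0.04485704 1.47570231]
[187 226  15  15 168] [193.64285714 232.49404762] [0.4808 0.2732 0.105 ] 0.11462278535753816 [0.47904151 0.27172362 0.11462279]
[216 241   9  22  53] [219.30188679 251.54716981] [0.4216 0.1998 0.0939] 1.4757023133632783 [0.40564004 0.04485704 1.47570231]
cover 2186 ((611.1995239257812, -28.907073974609375), (217.5323944091797, 123.2524185180664), 86.85010528564453) [ 0.6066 -0.0248  0.168 ]
guard 1604 ((717.9131469726562, 95.98893737792969), (44.913726806640625, 324.7680358886719), 86.82042694091797) [0.7144 0.0958 0.1975]
knob 91 ((516.5833129882812, -16.443817138671875), (25.929458618164062, 252.1754608154297), 55.206787109375) [ 0.6061 -0.0788  0.2562]
91 1.4757023133632783 317.05494505494505 180.21978021978023 [ 0.60935044 -0.08005623  0.246     ]
scene knob 71 281.2535211267606 222.91549295774647 [ 0.60900279 -0.07944424  0.246     ] [ 0.61227253 -0.08485804  0.25128239]
```

View pics/crop1.png

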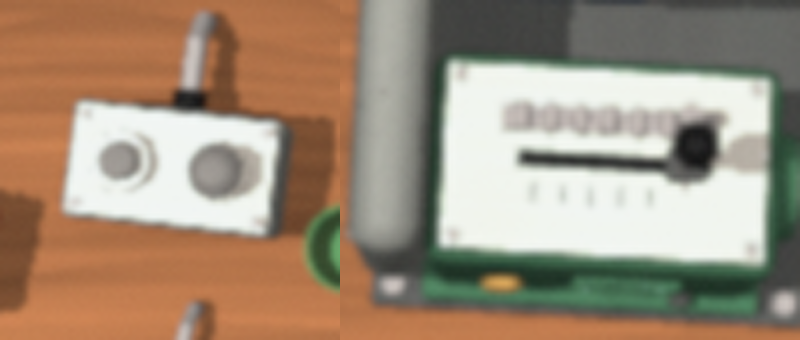

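The crop confirms it: on the large grey box the flat collared start button is on the left (169.4,229.8) and the mushroom head is on the right (193.6,232.5). The machine yaw is about -3.2°. The knob is at (0.609,-0.080), in neutral at the slot's right end. Before moving, I'll check the tool orientation and refine the machine frame and start position.

```bash
python3 - <<'E'
from h import *
from scipy.spatial.transform import Rotation as Ro
s=arm.observe();print(Ro.from_rotvec(s["ee_rot"]).as_matrix().round(3))
z=np.load("top.npz");im=z["im"]
# cover plate white contour
m=(im.min(-1)>165).astype(np.uint8)
def rect(u0,u1,v0,v1,h):
    w=np.zeros_like(m);w[v0:v1,u0:u1]=m[v0:v1,u0:u1]
    c=max(cv2.findContours(w,0,2)[0],key=cv2.contourArea)
    r=cv2.minAreaRect(np.array([ray("top",*p[0],h)[:2]*1000 for p in c],np.float32));print(r)
rect(255,345,155,218,.168); rect(150,216,208,255,.072)
yaw=np.radians(-3.17)
print("start/stop",ray("top",169.4,229.8,.094),ray("top",193.6,232.5,.104))
E
```

```text
[[ 0.971 -0.     0.238]
 [-0.238 -0.001  0.971]
 [ 0.    -1.    -0.001]]
((612.0698852539062, -31.28338623046875), (200.0286865234375, 112.24285888671875), 86.50810241699219)
((484.8775634765625, 313.3084716796875), (153.65220642089844, 85.43107604980469), 83.12276458740234)
start/stop [0.48885245 0.34725177 0.094     ] [0.47959795 0.27362058 0.104     ]
```

Call:
{"fn": "carry_out", "kwargs": {"steps": [0,0.2,-0.3,0.5,0,0,0.4,-0.7,0.9,0,0,0.6,-1,1,0,0,0.6,-1,1,0]}}

```text
clock: 0.5
position: [0.2129, 0.5041, 0.3301]
ee_rot: [-1.559, 0.191, -0.195]
force: [-0.2, -0.9, -0.0]
width: 0.703
```

Call:
{"fn": "carry_out", "kwargs": {"steps": [0,0.25,-0.4,0,0.118,0,0.5,-0.8,0,0.236,0,0.6,-1,0,0.236]}}

```text
clock: 0.8
position: [0.2708, 0.4036, 0.3263]
ee_rot: [-1.572, 0.043, -0.044]
force: [0.6, 0.3, -0.6]
width: 0.439
```

Call:
{"fn": "carry_out", "kwargs": {"steps": [0,0.25,-0.4,0,0,0,0.5,-0.8,0,0,0,0.6,-1,0,0]}}

```text
clock: 1.1
position: [0.3304, 0.3035, 0.3264]
ee_rot: [-1.572, 0.046, -0.046]
force: [-0.6, 0.5, 0.3]
width: 0.18
```

Call:
{"fn": "carry_out", "kwargs": {"steps": [0,0.25,-0.4,0,0,0,0.5,-0.8,0,0,0,0.6,-1,0,0]}}

```text
clock: 1.4
position: [0.3901, 0.2035, 0.3264]
ee_rot: [-1.571, 0.046, -0.046]
force: [-0.2, 0.5, 0.1]
width: 0.01
```

Call:
{"fn": "carry_out", "kwargs": {"steps": [0,0.25,-0.4,0,0,0,0.5,-0.8,0,0,0,0.6,-1,0,0]}}

```text
clock: 1.7
position: [0.4499, 0.1034, 0.3265]
ee_rot: [-1.572, 0.046, -0.046]
force: [0.6, 0.5, -0.4]
width: 0.001
```

Call:
{"fn": "carry_out", "kwargs": {"steps": [0,0.25,-0.4,0,0,0,0.5,-0.8,0,0,0,0.6,-1,0,0]}}

```text
clock: 2.0
position: [0.5098, 0.0034, 0.3263]
ee_rot: [-1.572, 0.045, -0.046]
force: [-0.4, 1.0, -0.5]
width: 0.003
```

Call:
{"fn": "carry_out", "kwargs": {"steps": [0,0.25,-0.4,0,0,0,0.5,-0.8,0,0,0,0.6,-1,0,0,0,0.6,-1,0,0]}}

```text
clock: 2.4
position: [0.5689, -0.0966, 0.3257]
ee_rot: [-1.573, 0.048, -0.046]
force: [0.7, 0.3, -0.2]
width: 0.006
```

Call:
{"fn": "carry_out", "kwargs": {"steps": [0,0.2,-0.3,0,0,0,0.36,-0.53,0,0,0,0.36,-0.53,-0.4,0,0,0.36,-0.53,-0.8,0,0,0.36,-0.53,-0.96,0,0,0.36,-0.53,-0.96,0]}}

```text
clock: 3.0
position: [0.6027, -0.1437, 0.2275]
ee_rot: [-1.569, 0.046, -0.037]
force: [0.7, 0.3, 0.8]
width: 0.003
```

```bash
python3 - <<'E'
from h import *
im,d=get_image("scene");cv2.imwrite("pics/s1.png",cv2.resize(im[140:320,200:400],(800,720),interpolation=cv2.INTER_CUBIC)[:600,:,::-1])
im,d=get_image("top");print(arm.observe()["position"],arm.observe()["force"])
E
```

```text
[ 0.60461955 -0.14502553  0.2310771 ] [ 0.39521604 -0.03376176  0.00872576]
```

View pics/s1.png

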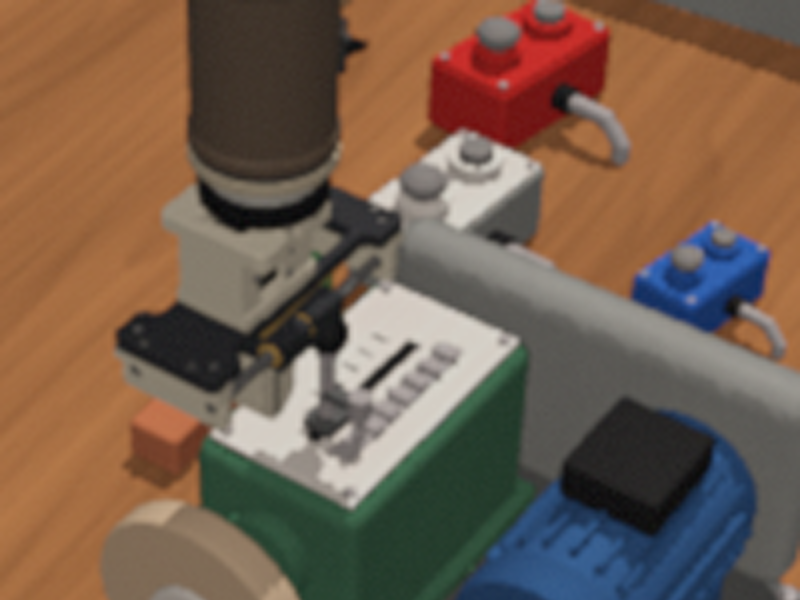

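The fingers are shut just on the -y side of the knob, about (265,385) against the knob at (325,330), and clear of everything. I'll push slowly along machine +y.

Call:
{"fn": "carry_out", "kwargs": {"steps": [0,0.004,0.08,0,0,0,0.009,0.16,0,0,0,0.012,0.22,0,0,0,0.013,0.24,0,0,0,0.014,0.26,0,0,0,0.016,0.28,0,0,0,0.017,0.3,0,0,0,0.017,0.3,0,0]}}

```text
clock: 3.9
position: [0.6062, -0.1157, 0.2307]
ee_rot: [-1.57, 0.043, -0.043]
force: [0.2, -0.2, 0.0]
width: 0.006
```

Call:
{"fn": "carry_out", "kwargs": {"steps": [0,0.001,0.02,0,0,0,0.002,0.04,0,0,0,0.002,0.04,0,0]}}

```text
clock: 4.2
position: [0.6064, -0.1115, 0.2307]
ee_rot: [-1.57, 0.043, -0.042]
force: [0.0, 0.3, -0.3]
width: 0.005
```

Call:
{"fn": "carry_out", "kwargs": {"steps": [0,0.001,0.02,0,0,0,0.002,0.04,0,0,0,0.002,0.04,0,0]}}

```text
clock: 4.5
position: [0.6066, -0.1075, 0.2307]
ee_rot: [-1.57, 0.043, -0.043]
force: [0.2, 0.5, 0.1]
width: 0.008
```

Call:
{"fn": "carry_out", "kwargs": {"steps": [0,0.001,0.01,0,0,0,0.001,0.02,0,0,0,0.001,0.02,0,0]}}

```text
clock: 4.8
position: [0.6066, -0.1067, 0.2308]
ee_rot: [-1.571, 0.043, -0.043]
force: [-0.6, -4.1, -0.5]
width: 0.004
```

Call:
{"fn": "carry_out", "kwargs": {"steps": [0,0.001,0.01,0,0,0,0.001,0.02,0,0,0,0.001,0.02,0,0]}}

```text
clock: 5.1
position: [0.6066, -0.1062, 0.2308]
ee_rot: [-1.573, 0.044, -0.045]
force: [0.7, -8.1, -1.0]
width: 0.004
```

Call:
{"fn": "carry_out", "kwargs": {"steps": [0,0.001,0.01,0,0,0,0.001,0.02,0,0,0,0.001,0.02,0,0]}}

```text
clock: 5.4
position: [0.6066, -0.1054, 0.2309]
ee_rot: [-1.574, 0.045, -0.046]
force: [0.1, -10.8, -2.1]
width: 0.009
```

Call:
{"fn": "carry_out", "kwargs": {"steps": [0,0.001,0.01,0,0,0,0.001,0.02,0,0,0,0.001,0.02,0,0]}}

```text
clock: 5.7
position: [0.607, -0.1003, 0.2308]
ee_rot: [-1.571, 0.043, -0.043]
force: [0.6, -3.1, -0.2]
width: 0.004
```

Call:
{"fn": "carry_out", "kwargs": {"steps": [0,0.001,0.02,0,0,0,0.002,0.04,0,0,0,0.003,0.055,0,0,0,0.003,0.055,0,0]}}

```text
clock: 6.1
position: [0.6073, -0.0932, 0.2307]
ee_rot: [-1.569, 0.042, -0.042]
force: [0.1, 0.4, 0.4]
width: 0.003
```

```bash
cat > k.py <<'E'
from h import *
import sys
v,u=np.mgrid[:420,:560]
im,d=get_image("scene");P=cloud("scene",d)
w=(im.max(-1)<50)&(u>268)&(u<330)&(v>190)&(v<245)
n,l,s,ce=cv2.connectedComponentsWithStats(w.astype(np.uint8))
for i in range(1,n):
    if s[i,4]>20:
        X=ray("scene",*ce[i],.246);print(s[i],ce[i].round(1),X.round(4),"q",((X-[.611,-.031,.246])@[.0555,.9985,0]+.058).round(4))
cv2.imwrite(sys.argv[1],cv2.resize(im[190:280,240:350],(733,600),interpolation=cv2.INTER_CUBIC)[...,::-1])
print(arm.observe()["position"],arm.observe()["force"])
E
python3 k.py pics/k1.png
```

```text
[269 191  31  33 285] [284.  210.2] [ 0.5878 -0.032   0.246 ] q 0.0557
[ 0.60730173 -0.09358632  0.23069613] [ 0.33239661  0.31032087 -0.45105035]
```

View pics/k1.png

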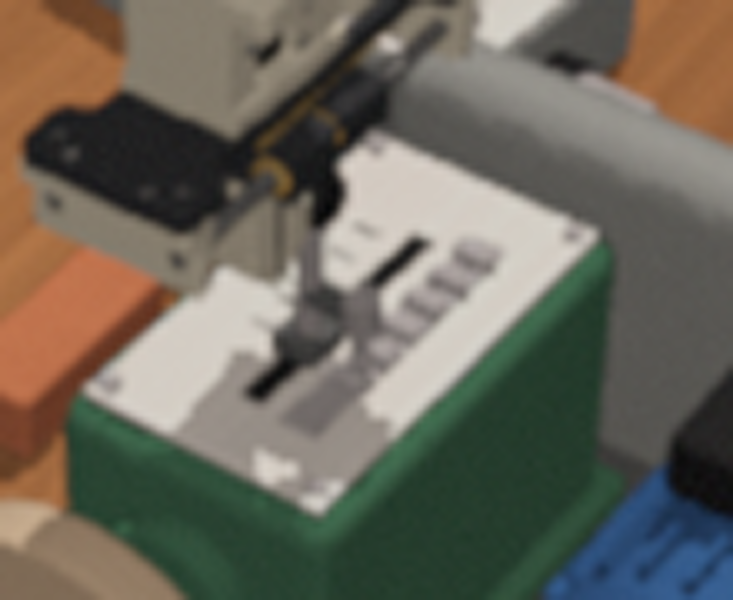

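The knob has left neutral and the push force is zero, so the lever snapped into the first notch (click 1). On to the second; I expect contact at y ≈ -0.089 and the crest at ≈ -0.080.

Call:
{"fn": "carry_out", "kwargs": {"steps": [0,0.001,0.02,0,0,0,0.002,0.04,0,0,0,0.002,0.04,0,0]}}

```text
clock: 6.45
position: [0.6075, -0.0898, 0.2307]
ee_rot: [-1.57, 0.042, -0.042]
force: [0.3, -0.9, -0.1]
width: 0.005
```

Call:
{"fn": "carry_out", "kwargs": {"steps": [0,0.001,0.02,0,0,0,0.002,0.03,0,0,0,0.002,0.03,0,0]}}

```text
clock: 6.75
position: [0.6075, -0.0885, 0.2308]
ee_rot: [-1.572, 0.044, -0.044]
force: [-0.3, -4.2, -0.7]
width: 0.002
```

Call:
{"fn": "carry_out", "kwargs": {"steps": [0,0.001,0.02,0,0,0,0.002,0.03,0,0,0,0.002,0.03,0,0]}}

```text
clock: 7.05
position: [0.6075, -0.0878, 0.2309]
ee_rot: [-1.574, 0.045, -0.045]
force: [-1.3, -10.4, -1.0]
width: 0.002
```

Call:
{"fn": "carry_out", "kwargs": {"steps": [0,0.001,0.02,0,0,0,0.002,0.03,0,0,0,0.002,0.03,0,0]}}

```text
clock: 7.35
position: [0.608, -0.0815, 0.2307]
ee_rot: [-1.57, 0.043, -0.043]
force: [-0.7, -2.9, 0.1]
width: 0.007
```

Call:
{"fn": "carry_out", "kwargs": {"steps": [0,0.001,0.02,0,0,0,0.002,0.04,0,0,0,0.003,0.05,0,0,0,0.003,0.05,0,0]}}

```text
clock: 7.75
position: [0.6085, -0.0754, 0.2307]
ee_rot: [-1.57, 0.042, -0.042]
force: [-1.0, -0.0, 0.4]
width: -0.0
```

Call:
{"fn": "carry_out", "kwargs": {"steps": [0,0.001,0.02,0,0,0,0.002,0.04,0,0,0,0.002,0.04,0,0]}}

```text
clock: 8.05
position: [0.6086, -0.0719, 0.2307]
ee_rot: [-1.57, 0.042, -0.042]
force: [-0.2, -0.3, 0.7]
width: 0.006
```

Call:
{"fn": "carry_out", "kwargs": {"steps": [0,0.001,0.02,0,0,0,0.002,0.03,0,0,0,0.002,0.03,0,0]}}

```text
clock: 8.35
position: [0.6086, -0.0706, 0.2308]
ee_rot: [-1.572, 0.044, -0.044]
force: [-0.3, -5.3, -0.5]
width: 0.001
```

Call:
{"fn": "carry_out", "kwargs": {"steps": [0,0.001,0.02,0,0,0,0.002,0.03,0,0,0,0.002,0.03,0,0]}}

```text
clock: 8.65
position: [0.6086, -0.0699, 0.2309]
ee_rot: [-1.574, 0.045, -0.045]
force: [-1.5, -11.0, -0.8]
width: 0.004
```

Second notch found at y ≈ -0.071 (click 2). Last crest.

Call:
{"fn": "carry_out", "kwargs": {"steps": [0,0.001,0.02,0,0,0,0.002,0.03,0,0,0,0.002,0.03,0,0]}}

```text
clock: 8.95
position: [0.6091, -0.0635, 0.2308]
ee_rot: [-1.57, 0.043, -0.043]
force: [0.5, -1.9, 0.6]
width: 0.003
```

Call:
{"fn": "carry_out", "kwargs": {"steps": [0,0.001,0.02,0,0,0,0.002,0.04,0,0,0,0.003,0.05,0,0,0,0.003,0.05,0,0]}}

```text
clock: 9.35
position: [0.6096, -0.0574, 0.2307]
ee_rot: [-1.57, 0.042, -0.042]
force: [-0.2, 1.3, 0.1]
width: 0.005
```

Call:
{"fn": "carry_out", "kwargs": {"steps": [0,-0.01,-0.2,0,0,0,-0.02,-0.45,0,0,0,-0.02,-0.45,0,0,0,-0.02,-0.45,0.4,0,0,-0.02,-0.45,0.8,0,0,-0.02,-0.45,1,0]}}

```text
clock: 9.95
position: [0.6084, -0.1033, 0.3342]
ee_rot: [-1.57, 0.04, -0.046]
force: [0.7, 0.3, 0.2]
width: 0.005
```

Call:
{"fn": "carry_out", "kwargs": {"steps": [0,-0.45,0,0,0,0,-0.9,0,0,0,0,-1,0,0,0]}}

```text
clock: 10.25
position: [0.5035, -0.1038, 0.3308]
ee_rot: [-1.569, 0.045, -0.043]
force: [0.2, -0.6, 0.2]
width: 0.005
```

Call:
{"fn": "carry_out", "kwargs": {"steps": [0,-0.3,0.4,0,0,0,-0.6,0.8,0,0,0,-0.7,1,0,0]}}

```text
clock: 10.55
position: [0.435, -0.0002, 0.3308]
ee_rot: [-1.568, 0.041, -0.04]
force: [0.1, -0.2, -0.1]
width: 0.003
```

```bash
python3 - <<'E'
from h import *
v,u=np.mgrid[:420,:560]
im,d=get_image("top");P=cloud("top",d)
w=(P[...,2]>.23)&(P[...,2]<.27)&(u>265)&(u<335)&(v>165)&(v<200);uu,vv=u[w].mean(),v[w].mean()
X=ray("top",uu,vv,.246);print(w.sum(),uu,vv,X)
# initial
z=np.load("top.npz");Q=cloud("top",z["d"]);w=(Q[...,2]>.23)&(Q[...,2]<.27)&(u>265)&(u<335)&(v>165)&(v<200)
X0=ray("top",u[w].mean(),v[w].mean(),.246);print(w.sum(),X0,"moved",np.linalg.norm(X-X0),"q",((X-[.611,-.031,.246])@[.0555,.9985,0]+.058))
a=cv2.resize(im[150:222,240:340],(800,576),interpolation=cv2.INTER_CUBIC);cv2.imwrite("pics/k2.png",a[...,::-1]);print(arm.observe()["position"])
E
```

```text
87 296.0 179.11494252873564 [ 0.61280237 -0.0235342   0.246     ]
85 [ 0.60895375 -0.08047077  0.246     ] moved 0.057066487718351926 q 0.06555462870558217
[0.43483513 0.00230485 0.33087274]
```

View pics/k2.png

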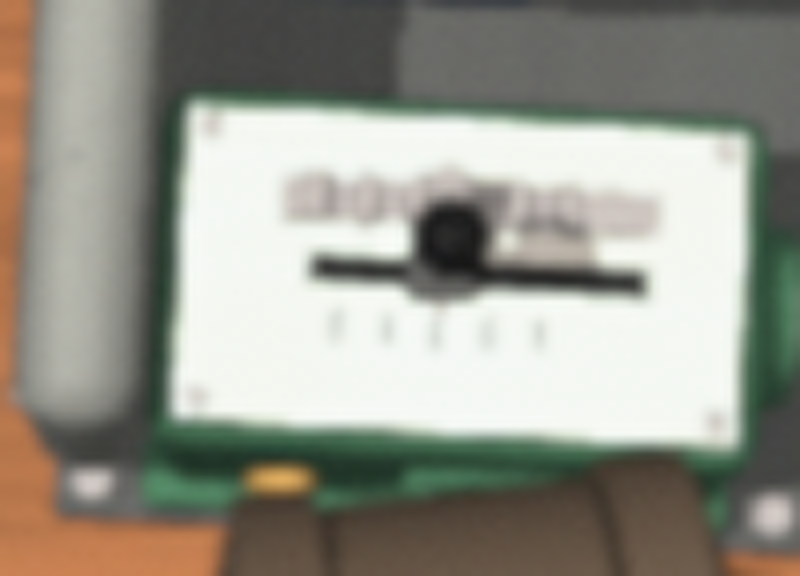

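The knob is centred over the middle (third) of the five lines, with the stem foot at crop (440,280) and the line at (435,328). The measured q is 0.0656. Now the start button at (0.489, 0.347).

Call:
{"fn": "carry_out", "kwargs": {"steps": [0,0.1,0.45,0,0,0,0.15,0.9,0,0,0,0.15,1,0,0]}}

```text
clock: 10.9
position: [0.4526, 0.1024, 0.3306]
ee_rot: [-1.569, 0.038, -0.037]
force: [0.4, -0.7, -0.3]
width: 0.004
```

Call:
{"fn": "carry_out", "kwargs": {"steps": [0,0.1,0.45,0,0,0,0.15,0.9,0,0,0,0.15,1,0,0]}}

```text
clock: 11.2
position: [0.4672, 0.2022, 0.3302]
ee_rot: [-1.569, 0.038, -0.037]
force: [-0.0, -0.1, 0.0]
width: 0.006
```

Call:
{"fn": "carry_out", "kwargs": {"steps": [0,0.1,0.45,0,0,0,0.24,0.9,0,0,0,0.24,1,-0.4,0,0,0.24,1,-0.8,0,0,0.24,1,-1,0]}}

```text
clock: 11.7
position: [0.4903, 0.2959, 0.2273]
ee_rot: [-1.573, 0.045, -0.04]
force: [0.8, -0.6, 0.1]
width: 0.007
```

Call:
{"fn": "carry_out", "kwargs": {"steps": [0,0,0.4,0,0,0,0,0.45,-0.4,0,0,0,0.45,-0.8,0,0,0,0.45,-1,0,0,0,0.45,-1,0]}}

```text
clock: 12.2
position: [0.49, 0.3399, 0.1277]
ee_rot: [-1.575, 0.046, -0.04]
force: [-0.4, 0.0, 0.6]
width: 0.007
```

Call:
{"fn": "carry_out", "kwargs": {"steps": [0,-0.01,0.06,0,0,0,-0.01,0.06,-0.15,0,0,-0.01,0.06,-0.25,0,0,-0.01,0.06,-0.3,0,0,-0.01,0.06,-0.33,0,0,-0.01,0.06,-0.33,0]}}

```text
clock: 12.8
position: [0.4906, 0.3476, 0.0979]
ee_rot: [-1.57, 0.043, -0.043]
force: [-0.7, 0.1, 0.1]
width: 0.003
```

```bash
python3 - <<'E'
from h import *
im,d=get_image("scene");print(arm.observe()["position"],arm.observe()["force"],proj("scene",[.489,.347,.094]))
cv2.imwrite("pics/b1.png",cv2.resize(im[150:230,260:360],(750,600),interpolation=cv2.INTER_CUBIC)[...,::-1])
E
```

```text
[0.49070013 0.34770338 0.09812999] [ 0.29219495  0.42214095 -0.19842113] (np.float64(317.7087451659093), np.float64(176.37843983921445))
```

View pics/b1.png

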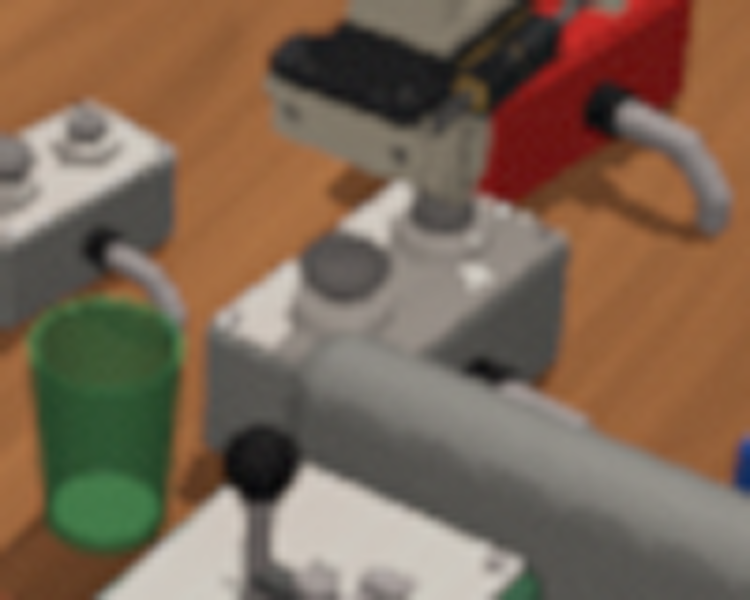

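The fingers stand right over the flat start button (440,215), with the mushroom (345,270) well clear. Now I press it.

Call:
{"fn": "carry_out", "kwargs": {"steps": [0,0,0,-0.04,0,0,0,0,-0.07,0,0,0,0,-0.1,0,0,0,0,-0.12,0,0,0,0,-0.14,0,0,0,0,-0.14,0]}}

```text
clock: 13.45
position: [0.4913, 0.348, 0.0876]
ee_rot: [-1.568, 0.042, -0.044]
force: [-9.7, -6.8, 40.9]
width: 0.002
```

The button bottomed out at z 0.0876 with 41 N, stiffer than I expected. I'll release it now.

Call:
{"fn": "carry_out", "kwargs": {"steps": [0,0,0,0.08,0,0,0,0,0.2,0,0,0,0,0.5,0,0,0,0,1,0,0,0,0,1,0]}}

```text
clock: 13.95
position: [0.4934, 0.3493, 0.1899]
ee_rot: [-1.564, 0.038, -0.048]
force: [0.7, -0.6, -0.4]
width: 0.006
```

Call:
{"fn": "carry_out", "kwargs": {"steps": [0,-0.3,0.2,0.5,0,0,-0.6,0.5,1,0,0,-1,1,1,0,0,-1,1,1,0,0,-1,1,1,0]}}

```text
clock: 14.45
position: [0.3858, 0.4528, 0.2847]
ee_rot: [-1.567, 0.037, -0.035]
force: [-0.4, 0.5, -0.3]
width: 0.004
```

```bash
python3 - <<'E'
from h import *
v,u=np.mgrid[:420,:560]
im,d=get_image("top");P=cloud("top",d);z=np.load("top.npz");Q=cloud("top",z["d"])
w=(P[...,2]>.23)&(P[...,2]<.27)&(u>265)&(u<335)&(v>165)&(v<200);X=ray("top",u[w].mean(),v[w].mean(),.246)
print(X,"q",((X-[.611,-.031,.246])@[.0555,.9985,0]+.058))
for n,a,b in(("start",169,229),("stop",193,232)):print(n,np.median(P[b-2:b+3,a-2:a+3,2]),np.median(Q[b-2:b+3,a-2:a+3,2]))
cv2.imwrite("pics/end.png",im[...,::-1]);s=arm.observe();print(s["position"],s["force"],s["clock"])
E
```

```text
[ 0.61280237 -0.0235342   0.246     ] q 0.06555462870558217
start 0.09389100424030587 0.09411003192558198
stop 0.10887774858544641 0.10733965715416244
[0.38817547 0.44996303 0.28399124] [-0.05464864 -0.55559812 -0.24379979] 14.5
```

View pics/end.png

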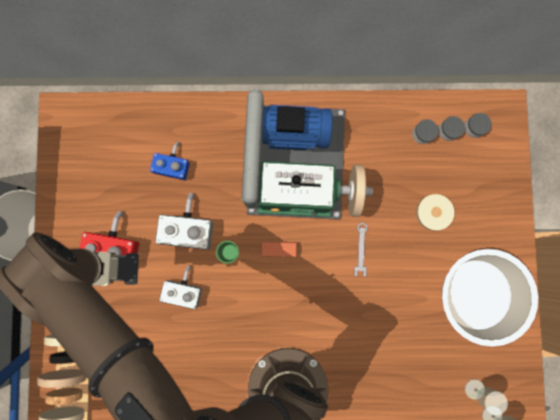

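The lever is in the third notch at (296,179), and the start button is back up at (169,230). Everything else is where it was, and the arm is clear of it all.

```bash
python3 -c "
from cell import arm
print(arm.sign_off())"
```

```text
the job is handed in; nothing more can be done
None
```

The lever is seated in the third notch and the start button has been pressed and is back up. I handed the job in at 14.5 s.

- **Lever:** I pushed the knob along the slot with the shut fingertips. Three times the force rose to about 11 N and then dropped to zero, one click each. The final picture puts the lever at 0.0656 m, against 0.066 m for the third notch, and shows it over the middle engraved line. It stayed the same after the button press.
- **Start button:** I pressed the flat button on the larger grey box down to its stop, with the tip at z 0.0876 m. After release its top measured 0.0939 m (nominally 0.094), so it is up.
- **Rest of the scene:** I did not touch the stop button or the loose things, and they look unmoved in the last picture. The robot is touching nothing.
- **Press force:** the button bottomed out harder than I planned, at 41 N on the wrist. That is far below the 120 N wrist limit. The 40 N limit is for the arm and gripper body, and this press was with the fingertips, but I could not check how it is counted.

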